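# Hold the rail jig's spring jaw open

## Robot

A 6-joint arm with a two-finger parallel gripper is mounted at the origin on the work surface. World frame = base frame: x ahead of the robot, y to its left, z up, the work surface at z = 0. Lengths are in m, angles in rad, forces in N, time in s.
With the tool pointing down it reaches from about 0.35 to 0.975 m from the base axis. Payload 4.9 kg.
Tool frame: the origin (TCP) lies at the centre of the arm's flange, where the gripper is bolted on; the fingertips stand env.finger_overhang ahead of it and the grasp point (between the pads) lies 155 mm ahead of it (env.finger_overhang is the distance from the TCP to the fingertips, in m); y points along the fingers, z is the direction in which the jaws open and shut, and the axes are right-handed (so a half turn about y gives the same grasp; the last joint's range is limited). The gripper opens to 85 mm and grips with 20 to 120 N. Pads are 22 mm wide; open, the fingers measure 114 mm over their backs; the gripper's body (76 mm by 85 mm) begins 54 mm behind the grasp point. The pads swing forward as they close: fully open they stand 13 mm farther back than shut.
Start: joints at [1.094, 0.053, 1.613, -0, 1.476, -0.119], TCP at [0.219, 0.585, 0.405] pointing down, gripper open.
Joint ranges: [-3.01, 3.01], [-1.01, 2.22], [0.06, 2.58], [-1.02, 4.17], [0.09, 2.62], [-3.14, 3.14]. Speed limits (rad/s): [2.57, 2.57, 3.14, 3.14, 3.14, 3.14].

## Interface

Orientations are given as a unit quaternion [w, x, y, z].
In Python, from plant import env gives the robot as it stands. The module is installed in compiled form; this text tells all that it offers.
- The arm moves only by the tool move_arm, never from a script. Its argument "deltas" is a list of rows, each an object of numbers: "tx", "ty", "tz": the shift along the tool's x, y, z each as a share of 0.025 m, from -1 to 1; "ax", "ay", "az": the turn, a rotation vector about the tool's x, y, z each as a share of 90 degrees, from -1 to 1; "gripper": the opening, from -1 (shut) to 1 (fully open), so that 0 is half open. A call has 1 to 8 rows; each row shifts and turns the commanded pose from where the row before left it, along the tool's axes as they then stand; what a row does not reach is not made up. A row lasts 1/10 s, in which the tool goes at most 50 mm and 8.59 degrees, less where a joint would pass 70% of its speed; a pose out of reach is approached as far as the arm can. A call with a number of a shift or a turn outside -1 to 1 is refused whole. A call with a gripper value outside its range is refused whole. The fingers move at their own pace and stop on an object; the grip force is fixed at half the most. Time passes only in rows, so rows that do not move let the fingers close. It gives the time, the measured TCP pose, the force and the opening at its end, in the units of the state.
- env.read_state(): the state, without advancing time (a new reading comes with each control period).
- env.get_image(name): name is "side" or "top" or "wrist"; returns a dict with "img" (384x512x3 uint8, blue, green, red), "z_map" (384x512 float32, m along the optical axis (not along the pixel's ray), 0 where there is no reading), "K" (3x3 intrinsics, pixels), "dist_coeffs" ([k1, k2, p1, p2, k3] as OpenCV has them; the pictures are not rectified), "R" (3x3) and "t" (3): a world point X has camera coordinates R X + t. Camera axes: x right, y down, z forward; pixel columns grow to the right and rows downward; lengths in m; the calibration is good to about 2 mm. A picture is of the moment at which its call begins.
- env.close_job(): hands the job in, once; it reports no verdict.
The state is a dict: "time": time; "joints": joint angles; "joint_vel": joint speeds; "effort": joint torques, N m; "ee_pos": TCP position; "ee_rot": TCP orientation; "ft_force": force on the tool from outside, world axes, zero at the start; "torque": the same for the moment, N m; "finger_gap": opening from 0.0 (shut) to 1.0 (fully open).
Only numpy, scipy, OpenCV 4.12 (cv2) and the standard library are available. Lean on these libraries where they do the work, as an engineer would, in place of code of your own. Each camera call takes 0.05 s, during which the arm holds its last target.

## Task

On the green chair-rail jig, first slide the clear yellow-framed guard window fully open by its black tab. Then pull the spring-return jaw out by its orange grip until the red pointer stands inside the blue band on the scale, and keep it there: finish while still holding the grip, so that a workmate can lay the next rail in. Leave the guard open and do not disturb the other things on the bench.

Things in the scene. Friction and masses are not known exactly. Their poses are not given: they have to be found in the camera images.
- jig: Green jig, fixed to the bench: base plate 360 x 360 x 30 mm high (local x -200..160 mm, y -155..205 mm). Origin on the bench surface; its +z is up, its -x is the direction in which the jaw is pulled out (roughly towards the robot), its +y the direction in which the guard opens. Two aluminium track rails run along y at local x = -6 and 152 mm, their tops at z = 97 mm, on posts at their ends (y = -145 and 195 mm). Its position and yaw vary.
- guard (a joint): Travel of the guard window along the jig's +y, m: 0 = shut, 0.12 = fully open against its stop. It starts shut or a little open, takes about 2 N to slide and stays where it is left.
- guard_tab (a point): Centre of the upright black tab by which the guard is slid: 16 mm along jig y, 36 mm along jig x; it stands up 40 mm from the guard frame (jig z 105 to 145 mm), this point is at z = 128 mm. Axes parallel to the jig's. The guard is a yellow frame with a clear window, 175 mm along jig x (from 23 mm before to 152 mm behind the tab centre), 140 mm along y, 8 mm thick, top at z = 105 mm.
- jaw (a joint): How far the jaw is pulled out along the jig's -x, m: 0 = home, stop at 0.075. A spring drives it home with 6 N at 0 and 13.5 N at 0.075 (100 N/m), plus 0.6 N friction; it returns if let go.
- jaw_grip (a point): Centre of the orange grip of the jaw: a block 18 mm along jig x, 70 mm along jig y, 36 mm high (jig z 83 to 119 mm), standing on a slim stem (14 x 20 mm) in the middle of a dark crossbar whose top is at z = 57 mm. Axes parallel to the jig's. At home the grip's centre is at jig x = -95 mm, y = 0, and the guard's front edge is 80 mm behind it; it moves along jig -x with the jaw.
- pointer (a point): Tip of the red pointer on the jaw's crossbar: same jig x as the grip's centre (jig x = -95 mm minus the jaw travel), 124 mm to the jig's -y side, 46 mm above the bench. It is 4 mm wide along jig x.
- band (a point): Centre of the blue band clipped on the white scale, 39 mm above the bench; the band is 12 mm wide along jig x. Its setting varies: it lies 30 to 60 mm out (jig -x) from the pointer's home place. Axes parallel to the jig's.
- glue: White glue bottle, 60 mm across, 170 mm tall, standing on the bench; origin under its base. Not to be disturbed.
- wax: Low wax tin, 76 mm across, 80 mm tall, standing on the bench; origin under its base. Not to be disturbed.
- rail: Loose chair rail of light wood, 300 x 40 x 28 mm, lying on the bench along its own x; origin under its centre. Not to be disturbed.
- hammer: Steel-headed hammer with a wooden handle, about 0.3 m long, lying on the bench along its own x. Not to be disturbed.

How it is judged:
By the outcome, as a careful person would: the job done as asked, in the order asked, and still so for the second after the job is handed in, while the arm keeps its last pose, push and grip.
It also fails if it takes over 46 s, if anything falls off the work surface, if the arm or the gripper's body presses on something with over 40 N, if the wrist force passes 120 N, or if a joint passes its speed limit or range.

## Working session

There is one attempt and no reset: what is moved stays moved. The work goes in short steps, Python scripts to look and compute and a tool call to move; the robot and the scene stay as the last step left them, time stands still between calls to the robot, and variables do not carry over. Pictures are saved under pics/ and viewed, and the job is handed in when it is done.

Besides the shell and the picture viewer there is one more tool, called after "Request:" by a JSON object that holds its "name" and its "arguments", one argument or row to a line. move_arm: Moves the arm, as the interface text tells. Its arguments: {"type":"object","properties":{"deltas":{"type":"array","items":{"type":"object","properties":{"tx":{"type":"number","minimum":-1,"maximum":1},"ty":{"type":"number","minimum":-1,"maximum":1},"tz":{"type":"number","minimum":-1,"maximum":1},"ax":{"type":"number","minimum":-1,"maximum":1},"ay":{"type":"number","minimum":-1,"maximum":1},"az":{"type":"number","minimum":-1,"maximum":1},"gripper":{"type":"number"}}}}},"required":["deltas"]}

```bash
mkdir -p pics
cat > h.py <<'E'
import numpy as np, cv2
from plant import env
from scipy.spatial.transform import Rotation as Rn
def snap(n,tag):
    d=env.get_image(n); cv2.imwrite(f'pics/{tag}.png',d['img']); np.savez(f'{tag}.npz',**{k:np.array(v) for k,v in d.items()}); return d
def ray(d,uv):
    p=cv2.undistortPoints(np.array([[uv]],float),np.array(d['K']),np.array(d['dist_coeffs'])).ravel()
    R=np.array(d['R']);t=np.array(d['t']).ravel()
    return -R.T@t, R.T@np.array([p[0],p[1],1.])
def onplane(d,uv,z):
    c,r=ray(d,uv); return c+r*(z-c[2])/r[2]
def depthpt(d,uv):
    c,r=ray(d,uv); return c+r*d['z_map'][int(uv[1]),int(uv[0])]
def proj(d,X):
    R=np.array(d['R']); return cv2.projectPoints(np.array(X,float).reshape(-1,1,3),cv2.Rodrigues(R)[0],np.array(d['t'],float),np.array(d['K']),np.array(d['dist_coeffs']))[0].reshape(-1,2)
E
python3 - <<'E'
from h import *
s=env.read_state(); print({k:np.round(v,3) for k,v in s.items()}, env.finger_overhang)
for n in('side','top','wrist'): snap(n,n+'0')
E
```

```text
{'time': np.float64(0.0), 'joints': array([ 1.094,  0.053,  1.614,  0.   ,  1.476, -0.119]), 'joint_vel': array([-0.001,  0.001,  0.   ,  0.   , -0.001,  0.001]), 'effort': array([-1.0000e-03, -3.9368e+01, -3.7017e+01, -0.0000e+00,  7.0000e-03,
        0.0000e+00]), 'ee_pos': array([0.219, 0.585, 0.403]), 'ee_rot': array([-0.695,  0.697, -0.126,  0.126]), 'ft_force': array([ 0.031,  0.275, -0.048]), 'torque': array([-0.039,  0.   , -0.022]), 'finger_gap': np.float64(0.999)} 0.1734
```

View pics/top0.png

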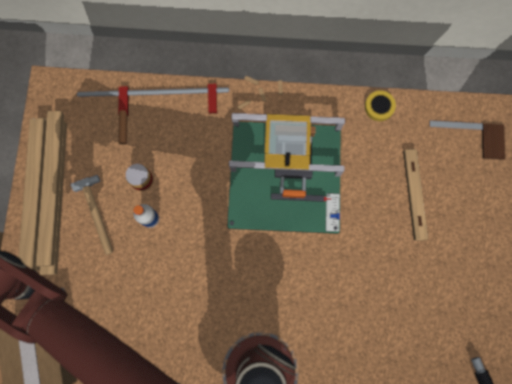

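View pics/side0.png

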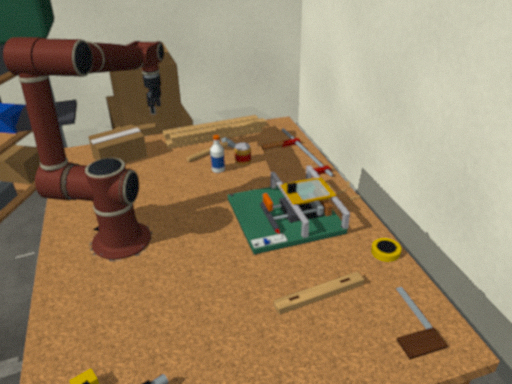

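View pics/wrist0.png

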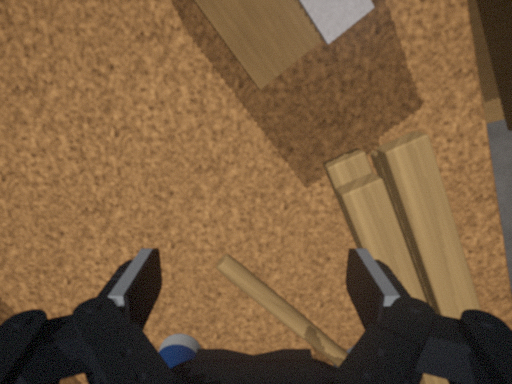

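The top view shows the jig at about px (285,175). In it the black tab is at (288,158), the orange grip at (294,193) and the scale at (333,212). The side view shows the same layout. I'll measure from these next.

Run:
```python
from h import *
d=dict(np.load('top0.npz')); im=d['img']; 
cv2.imwrite('pics/topz.png',cv2.resize(im[100:245,215:355],None,fx=4,fy=4,interpolation=cv2.INTER_CUBIC))
s=dict(np.load('side0.npz'))
cv2.imwrite('pics/sidez.png',cv2.resize(s['img'][165:260,220:360],None,fx=5,fy=5,interpolation=cv2.INTER_CUBIC))
hsv=cv2.cvtColor(im,cv2.COLOR_BGR2HSV)
g=cv2.inRange(hsv,(65,80,30),(95,255,255)); g[:,:200]=0;g[:,380:]=0
pts=cv2.findNonZero(g); hull=cv2.convexHull(pts)
ap=cv2.approxPolyDP(hull,6,True).reshape(-1,2); print(ap)
for p in ap: print(onplane(d,p,0.03).round(4))
# edges: fit lines left,right,bottom
ys=range(175,225); L=[];R=[]
for y in ys:
    xs=np.where(g[y])[0]; L.append(onplane(d,(xs.min()-.5,y),.03)[:2])
for x in range(240,325):
    q=np.where(g[:,x])[0]; R.append(onplane(d,(x,q.max()+.5),.03)[:2])
for P in(L,R):
    vx,vy,x0,y0=cv2.fitLine(np.array(P,np.float32),cv2.DIST_HUBER,0,.01,.01).ravel(); print('line',np.degrees(np.arctan2(vy,vx)),x0,y0)
o=cv2.inRange(hsv,(5,150,120),(18,255,255))
n,l,st,c=cv2.connectedComponentsWithStats(o)
for i in range(1,n):
    if st[i,4]>10 and 220<c[i,0]<350: print('orange',st[i],c[i],onplane(d,c[i],.119).round(4))
```

```text
[[324 231]
 [229 226]
 [235 127]
 [338 132]
 [338 191]]
[ 0.4401 -0.1775  0.03  ]
[0.4367 0.1253 0.03  ]
[0.7686 0.1306 0.03  ]
[ 0.7734 -0.2115  0.03  ]
[ 0.5732 -0.2179  0.03  ]
line 0.63816446 0.533428 0.12972924
line -89.13384 0.4366666 -0.054660838
orange [283 190  23   8 147] [293.68027211 193.18367347] [ 0.5374 -0.0696  0.119 ]
```

```bash
ls pics
```

```text
side0.png
sidez.png
top0.png
topz.png
wrist0.png
```

View pics/topz.png

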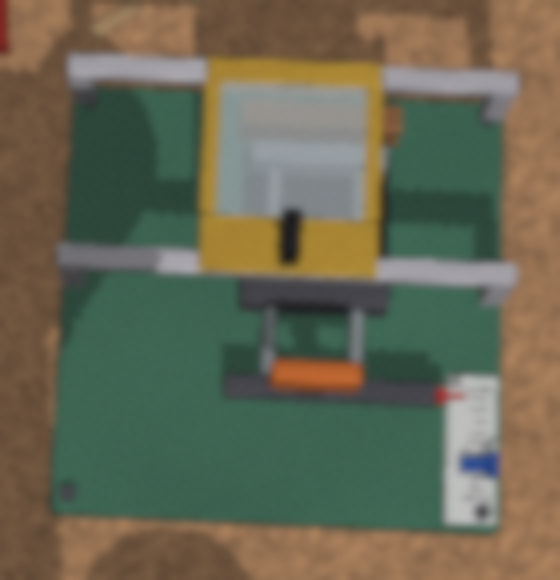

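View pics/sidez.png

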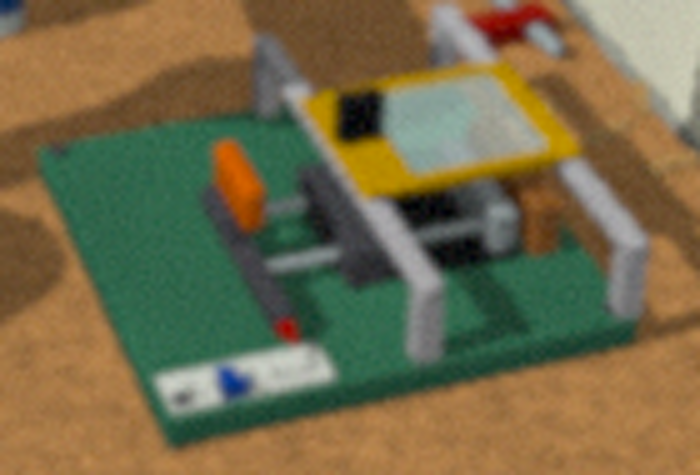

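Run:
```python
from h import *
s=env.read_state(); q=np.array(s['ee_rot']); R=Rn.from_quat(q[[1,2,3,0]]).as_matrix(); print(R.round(3))
w=dict(np.load('wrist0.npz')); Rw=w['R']; c=-Rw.T@w['t']; print('cam',c, 'axes',Rw.round(3)); print('cam in tool',R.T@(c-s['ee_pos']), (R.T@Rw.T).round(3))
print(w['K'])
t=dict(np.load('top0.npz'));print('top', -t['R'].T@t['t'],t['K'][0,0])
# desired: z along +/-x world, yaw .8deg
a=np.radians(.8)
for sg in(1,-1):
    z=sg*np.array([np.cos(a),np.sin(a),0]); y=np.array([0,0,-1.]); x=np.cross(y,z)
    D=np.c_[x,y,z]; print(sg, np.degrees(Rn.from_matrix(R.T@D).as_rotvec()).round(2), R.T@(np.array([.54,-.09,.42])-s['ee_pos']))
```

```text
[[ 0.937 -0.001  0.35 ]
 [-0.35  -0.001  0.937]
 [-0.    -1.    -0.002]]
cam [0.14599973 0.61299728 0.37356999] axes [[ 0.35   0.937 -0.003]
 [ 0.892 -0.333  0.305]
 [ 0.285 -0.109 -0.952]]
cam in tool [-0.07788749  0.03015788  0.00057123] [[ 0.     0.952  0.305]
 [ 0.001 -0.305  0.952]
 [ 1.     0.    -0.001]]
[[319.75601312   0.         253.41924995]
 [  0.         319.75601312 189.63628685]
 [  0.           0.           1.        ]]
top [0.21936804 0.02251536 1.5855829 ] 492.10106125958714
1 [9.00e-02 6.87e+01 5.00e-02] [ 0.53735318 -0.01555007 -0.51999274]
-1 [ 5.000e-02 -1.113e+02 -1.000e-01] [ 0.53735318 -0.01555007 -0.51999274]
```

Request:
{"name": "move_arm", "arguments": {
  "deltas": [
    {"tx": 1,"ay": 0.095,"gripper": 1},
    {"tx": 1,"ay": 0.095,"gripper": 1},
    {"tx": 1,"ay": 0.095,"gripper": 1},
    {"tx": 1,"ay": 0.095,"gripper": 1},
    {"tx": 1,"ay": 0.095,"gripper": 1},
    {"tx": 1,"ay": 0.095,"gripper": 1},
    {"tx": 1,"ay": 0.095,"gripper": 1},
    {"tx": 1,"ay": 0.095,"gripper": 1}
  ]
}}

```text
schema error: expected keys tx, ty, tz, ax, ay, az, gripper
```

Request:
{"name": "move_arm", "arguments": {
  "deltas": [
    {"tx": 1,"ty": 0,"tz": 0,"ax": 0,"ay": 0.095,"az": 0,"gripper": 1},
    {"tx": 1,"ty": 0,"tz": 0,"ax": 0,"ay": 0.095,"az": 0,"gripper": 1},
    {"tx": 1,"ty": 0,"tz": 0,"ax": 0,"ay": 0.095,"az": 0,"gripper": 1},
    {"tx": 1,"ty": 0,"tz": 0,"ax": 0,"ay": 0.095,"az": 0,"gripper": 1},
    {"tx": 1,"ty": 0,"tz": 0,"ax": 0,"ay": 0.095,"az": 0,"gripper": 1},
    {"tx": 1,"ty": 0,"tz": 0,"ax": 0,"ay": 0.095,"az": 0,"gripper": 1},
    {"tx": 1,"ty": 0,"tz": 0,"ax": 0,"ay": 0.095,"az": 0,"gripper": 1},
    {"tx": 1,"ty": 0,"tz": 0,"ax": 0,"ay": 0.095,"az": 0,"gripper": 1}
  ]
}}

```text
time: 0.95
ee_pos: [0.3394, 0.4391, 0.4042]
ee_rot: [-0.503, 0.503, -0.497, 0.497]
ft_force: [-0.8, 0.5, -0.6]
finger_gap: 1.002
```

Request:
{"name": "move_arm", "arguments": {
  "deltas": [
    {"tx": 1,"ty": 0,"tz": 0.45,"ax": 0,"ay": 0,"az": 0,"gripper": 1},
    {"tx": 1,"ty": 0,"tz": 0.45,"ax": 0,"ay": 0,"az": 0,"gripper": 1},
    {"tx": 1,"ty": 0,"tz": 0.45,"ax": 0,"ay": 0,"az": 0,"gripper": 1},
    {"tx": 1,"ty": 0,"tz": 0.45,"ax": 0,"ay": 0,"az": 0,"gripper": 1},
    {"tx": 1,"ty": 0,"tz": 0.45,"ax": 0,"ay": 0,"az": 0,"gripper": 1},
    {"tx": 1,"ty": 0,"tz": 0.45,"ax": 0,"ay": 0,"az": 0,"gripper": 1},
    {"tx": 1,"ty": 0,"tz": 0.45,"ax": 0,"ay": 0,"az": 0,"gripper": 1},
    {"tx": 1,"ty": 0,"tz": 0.45,"ax": 0,"ay": 0,"az": 0,"gripper": 1}
  ]
}}

```text
time: 1.75
ee_pos: [0.433, 0.2408, 0.4044]
ee_rot: [-0.505, 0.505, -0.495, 0.495]
ft_force: [0.8, 0.3, 0.8]
finger_gap: 1.001
```

Request:
{"name": "move_arm", "arguments": {
  "deltas": [
    {"tx": 1,"ty": 0,"tz": 0.45,"ax": 0,"ay": 0,"az": 0,"gripper": 1},
    {"tx": 1,"ty": 0,"tz": 0.45,"ax": 0,"ay": 0,"az": 0,"gripper": 1},
    {"tx": 1,"ty": 0,"tz": 0.45,"ax": 0,"ay": 0,"az": 0,"gripper": 1},
    {"tx": 1,"ty": 0,"tz": 0.45,"ax": 0,"ay": 0,"az": 0,"gripper": 1},
    {"tx": 1,"ty": 0,"tz": 0.45,"ax": 0,"ay": 0,"az": 0,"gripper": 1},
    {"tx": 1,"ty": 0,"tz": 0.45,"ax": 0,"ay": 0,"az": 0,"gripper": 1},
    {"tx": 1,"ty": 0,"tz": 0.45,"ax": 0,"ay": 0,"az": 0,"gripper": 1},
    {"tx": 1,"ty": 0,"tz": 0.45,"ax": 0,"ay": 0,"az": 0,"gripper": 1}
  ]
}}

```text
time: 2.55
ee_pos: [0.5268, 0.0426, 0.4043]
ee_rot: [-0.505, 0.505, -0.495, 0.495]
ft_force: [-0.1, -0.7, 0.3]
finger_gap: 0.999
```

Request:
{"name": "move_arm", "arguments": {
  "deltas": [
    {"tx": 1,"ty": 0,"tz": 0.45,"ax": 0,"ay": 0,"az": 0,"gripper": 1},
    {"tx": 0.5,"ty": 0,"tz": 0.45,"ax": 0,"ay": 0,"az": 0,"gripper": 1},
    {"tx": 0,"ty": 0,"tz": 0,"ax": 0,"ay": 0,"az": 0,"gripper": 1},
    {"tx": 0,"ty": 0,"tz": 0,"ax": 0,"ay": 0,"az": 0,"gripper": 1}
  ]
}}

```text
time: 2.95
ee_pos: [0.5499, 0.0069, 0.4044]
ee_rot: [-0.505, 0.505, -0.496, 0.495]
ft_force: [1.2, -0.6, -0.4]
finger_gap: 0.999
```

Run:
```python
from h import *
s=env.read_state(); print(s['ee_pos'],s['ee_rot'])
snap('wrist','wrist1')
```

```text
[0.549856   0.00693029 0.40438172] [-0.50469657  0.50483604 -0.49559644  0.49477886]
```

View pics/wrist1.png

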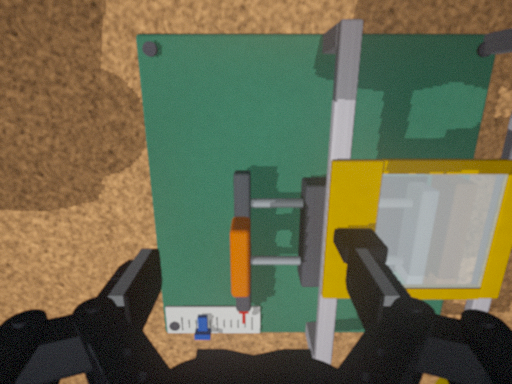

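The wrist view is clear. The pointer is at (243,318), the band at (203,327), the orange grip at (240,257) and the tab at about (357,240), next to the right finger.

Run:
```python
from h import *
d=dict(np.load('wrist1.npz')); im=d['img']; hsv=cv2.cvtColor(im,cv2.COLOR_BGR2HSV)
g=cv2.inRange(hsv,(65,70,30),(95,255,255))
L=[onplane(d,(np.where(g[y])[0].min()-.5,y),.03)[:2] for y in range(60,240)]
T=[onplane(d,(x,np.where(g[:,x])[0].min()-.5),.03)[:2] for x in range(160,310)]
def fl(P): return cv2.fitLine(np.array(P,np.float32),cv2.DIST_HUBER,0,.001,.001).ravel()
l=fl(L); t=fl(T); print('yaws',np.degrees(np.arctan(-l[0]/l[1])),np.degrees(np.arctan(t[1]/t[0])))
A=np.array([[l[0],-t[0]],[l[1],-t[1]]]); k=np.linalg.solve(A,[t[2]-l[2],t[3]-l[3]]); cor=l[2:]+k[0]*l[:2]
yaw=np.mean([np.arctan(-l[0]/l[1]),np.arctan(t[1]/t[0])]); c,s_=np.cos(yaw),np.sin(yaw); RJ=np.array([[c,-s_],[s_,c]])
O=cor-RJ@[-.2,.205]; print('yaw',np.degrees(yaw),'corner',cor,'O',O)
def comp(lo,hi,z,name,box=None):
    m=cv2.inRange(hsv,lo,hi)
    if box: mm=np.zeros_like(m); mm[box[1]:box[3],box[0]:box[2]]=255; m&=mm
    n,lab,st,ce=cv2.connectedComponentsWithStats(m); i=1+np.argmax(st[1:,4]); p=onplane(d,ce[i],z)[:2]
    print(name,st[i],ce[i].round(1),'world',p.round(4),'jig',(RJ.T@(p-O)).round(4))
comp((5,150,60),(17,255,255),.119,'grip',(200,150,300,320))
comp((0,120,80),(4,255,255),.046,'pointer',(200,290,280,335))
comp((105,120,60),(130,255,255),.039,'band',(160,300,260,345))
# orange depth
for uv in((240,225),(240,257),(240,290)): 
    p=depthpt(d,uv); print('d',p.round(4),(RJ.T@(p[:2]-O)).round(4))
for uv in((345,233),(355,235),(345,240),(365,235)): 
    p=depthpt(d,uv); print('tab?',p.round(4),(RJ.T@(p[:2]-O)).round(4), im[uv[1],uv[0]])
cv2.imwrite('pics/wz1.png',cv2.resize(im[150:345,150:410],None,fx=3,fy=3,interpolation=cv2.INTER_CUBIC))
np.savez('jig.npz',O=O,yaw=yaw)
```

```text
yaws 1.2116251 1.0734452
yaw 1.1425352 corner [0.43217677 0.13256726] O [ 0.63622464 -0.06840404]
grip [ 230  218   21   79 1497] [239.9 256.9] world [ 0.539 -0.06 ] jig [-0.097   0.0103]
pointer [240 311   8  12  37] [243.4 314.8] world [ 0.5411 -0.1821] jig [-0.0974 -0.1117]
band [197 317  11  15 131] [202.3 324.3] world [ 0.4886 -0.2033] jig [-0.1502 -0.1319]
d [ 0.5385 -0.0334  0.1087] [-0.097   0.0369]
d [ 0.5391 -0.0606  0.1183] [-0.097   0.0098]
d [ 0.5394 -0.094   0.1201] [-0.0974 -0.0237]
tab? [ 0.6305 -0.034   0.1205] [-0.005   0.0346] [40 52 64]
tab? [ 0.6385 -0.0345  0.1231] [0.003  0.0339] [32 45 59]
tab? [ 0.6271 -0.0345  0.1331] [-0.0084  0.0341] [27 45 53]
tab? [ 0.6468 -0.0339  0.1241] [0.0113 0.0343] [34 51 61]
```

View pics/wz1.png

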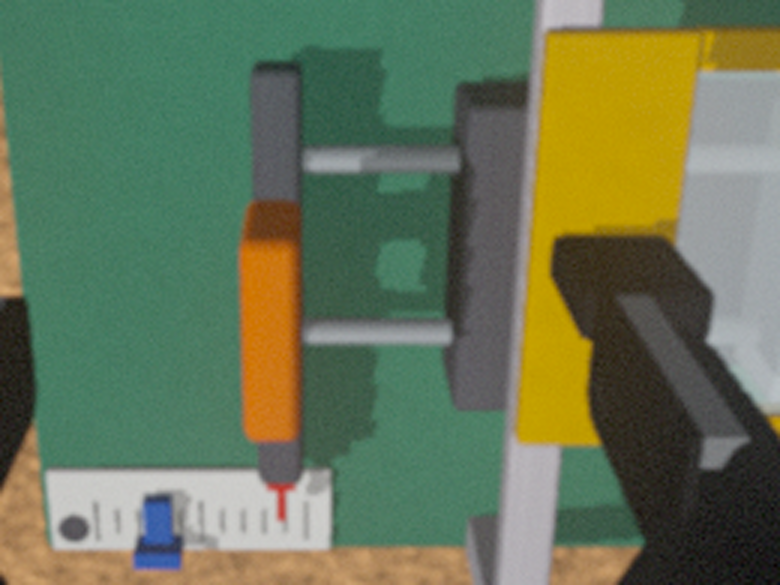

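Run:
```python
from h import *
d=dict(np.load('wrist1.npz'));t=dict(np.load('top0.npz'));s=dict(np.load('side0.npz'));J=np.load('jig.npz');O=J['O'];a=J['yaw'];RJ=np.array([[np.cos(a),-np.sin(a)],[np.sin(a),np.cos(a)]])
def pr(n,d,uv,z): p=onplane(d,uv,z); print(n,p.round(4),'jig',(RJ.T@(p[:2]-O)).round(4))
for n,uv in (('tabL',(334.3,229)),('tabR',(372.7,229)),('frameTL',(332,160.3)),('frameBL',(322.5,297.5))): pr(n,d,uv,.105)
for n,uv in (('gripTL',(231,231)),('gripTR',(250,231)),('gripBL',(231,297)),('gripBR',(249.5,297))): pr(n,d,uv,.119)
# top view tab
im=t['img']; m=(im.max(2)<45).astype(np.uint8); m[:150]=0;m[168:]=0;m[:,:280]=0;m[:,296:]=0
ys,xs=np.where(m); print(xs.min(),xs.max(),ys.min(),ys.max()); pr('toptab',t,(xs.mean(),ys.mean()),.128)
hs=cv2.cvtColor(im,cv2.COLOR_BGR2HSV); y=cv2.inRange(hs,(20,120,80),(32,255,255)); y[:,:260]=0;y[:,315:]=0;y[:110]=0;y[172:]=0
ys,xs=np.where(y);print('frame px',xs.min(),xs.max(),ys.min(),ys.max())
print(d['z_map'][150:300:10,345])
```

```text
tabL [ 0.6252 -0.0374  0.105 ] jig [-0.0104  0.0312]
tabR [ 0.6606 -0.0367  0.105 ] jig [0.025  0.0312]
frameTL [0.6171 0.027  0.105 ] jig [-0.0173  0.0957]
frameBL [ 0.6207 -0.1118  0.105 ] jig [-0.0164 -0.0431]
gripTL [ 0.5311 -0.0347  0.119 ] jig [-0.1045  0.0358]
gripTR [ 0.5477 -0.0344  0.119 ] jig [-0.0878  0.0358]
gripBL [ 0.5309 -0.1027  0.119 ] jig [-0.106  -0.0322]
gripBR [ 0.5483 -0.1023  0.119 ] jig [-0.0886 -0.0322]
286 288 154 164
toptab [ 0.6425 -0.043   0.128 ] jig [0.0068 0.0253]
frame px 265 311 114 168
[0.28052258 0.274335   0.27542818 0.27983508 0.28272617 0.28385776
 0.28805947 0.29133254 0.28514412 0.26680344 0.2559724  0.25948906
 0.30605853 0.31020498 0.31305352]
```

Request:
{"name": "move_arm", "arguments": {
  "deltas": [
    {"tx": 0.53,"ty": 0,"tz": 0.92,"ax": 0,"ay": 0,"az": 0,"gripper": 1},
    {"tx": 0.53,"ty": 0,"tz": 0.92,"ax": 0,"ay": 0,"az": 0,"gripper": 1},
    {"tx": 0.53,"ty": 0,"tz": 0.92,"ax": 0,"ay": 0,"az": 0,"gripper": 1},
    {"tx": 0.53,"ty": 0,"tz": 0.92,"ax": 0,"ay": 0,"az": 0,"gripper": 1},
    {"tx": 0,"ty": 0.5,"tz": 0,"ax": 0,"ay": 0,"az": 0,"gripper": 1},
    {"tx": 0,"ty": 0.5,"tz": 0,"ax": 0,"ay": 0,"az": 0,"gripper": 1},
    {"tx": 0,"ty": 0,"tz": 0,"ax": 0,"ay": 0,"az": 0,"gripper": 1}
  ]
}}

```text
time: 3.7
ee_pos: [0.6414, -0.0434, 0.376]
ee_rot: [-0.504, 0.506, -0.497, 0.493]
ft_force: [-0.2, 0.4, -0.5]
finger_gap: 1.004
```

Run:
```python
from h import *
s=env.read_state(); print(s['ee_pos'],s['ee_rot'],s['ft_force'])
snap('wrist','wrist2')
```

```text
[ 0.64142497 -0.04341783  0.375995  ] [-0.50390715  0.50622311 -0.49676126  0.49299492] [-0.22506158  0.39609362 -0.50118806]
```

View pics/wrist2.png

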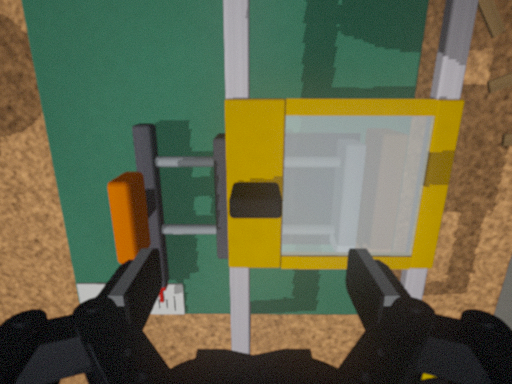

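The tab is at (256,200), centred between the fingers. I'll lower and grasp.

Request:
{"name": "move_arm", "arguments": {
  "deltas": [
    {"tx": 0,"ty": 0.86,"tz": 0.04,"ax": 0,"ay": 0,"az": 0,"gripper": 1},
    {"tx": 0,"ty": 0.86,"tz": 0,"ax": 0,"ay": 0,"az": 0,"gripper": 1},
    {"tx": 0,"ty": 0.86,"tz": 0,"ax": 0,"ay": 0,"az": 0,"gripper": 1},
    {"tx": 0,"ty": 0.86,"tz": 0,"ax": 0,"ay": 0,"az": 0,"gripper": 1},
    {"tx": 0,"ty": 0,"tz": 0,"ax": 0,"ay": 0,"az": 0,"gripper": 1}
  ]
}}

```text
time: 4.25
ee_pos: [0.642, -0.0438, 0.2902]
ee_rot: [-0.504, 0.506, -0.497, 0.493]
ft_force: [-0.4, 0.3, -0.7]
finger_gap: 1.002
```

Request:
{"name": "move_arm", "arguments": {
  "deltas": [
    {"tx": 0,"ty": 0,"tz": 0,"ax": 0,"ay": 0,"az": 0,"gripper": -0.3},
    {"tx": 0,"ty": 0,"tz": 0,"ax": 0,"ay": 0,"az": 0,"gripper": -0.3},
    {"tx": 0,"ty": 0,"tz": 0,"ax": 0,"ay": 0,"az": 0,"gripper": -0.3},
    {"tx": 0,"ty": 0,"tz": 0,"ax": 0,"ay": 0,"az": 0,"gripper": -0.3},
    {"tx": 0,"ty": 0,"tz": 0,"ax": 0,"ay": 0,"az": 0,"gripper": -0.3},
    {"tx": 0,"ty": 0,"tz": 0,"ax": 0,"ay": 0,"az": 0,"gripper": -0.3}
  ]
}}

```text
time: 4.85
ee_pos: [0.6425, -0.0447, 0.296]
ee_rot: [-0.503, 0.507, -0.497, 0.493]
ft_force: [-15.5, -0.1, 11.8]
finger_gap: 0.409
```

Request:
{"name": "move_arm", "arguments": {
  "deltas": [
    {"tx": 0,"ty": -0.2,"tz": 0,"ax": 0,"ay": 0,"az": 0,"gripper": -0.3},
    {"tx": 0,"ty": 0,"tz": 0,"ax": 0,"ay": 0,"az": 0,"gripper": -0.3}
  ]
}}

```text
time: 5.05
ee_pos: [0.6423, -0.0447, 0.2962]
ee_rot: [-0.503, 0.506, -0.497, 0.493]
ft_force: [-4.9, -0.9, -8.6]
finger_gap: 0.404
```

Request:
{"name": "move_arm", "arguments": {
  "deltas": [
    {"tx": -0.2,"ty": 0.08,"tz": 0,"ax": 0,"ay": 0,"az": 0,"gripper": -0.3},
    {"tx": -0.4,"ty": 0,"tz": 0,"ax": 0,"ay": 0,"az": 0,"gripper": -0.3},
    {"tx": -0.4,"ty": 0,"tz": 0,"ax": 0,"ay": 0,"az": 0,"gripper": -0.3},
    {"tx": -0.4,"ty": 0,"tz": 0,"ax": 0,"ay": 0,"az": 0,"gripper": -0.3},
    {"tx": -0.4,"ty": 0,"tz": 0,"ax": 0,"ay": 0,"az": 0,"gripper": -0.3},
    {"tx": 0,"ty": 0,"tz": 0,"ax": 0,"ay": 0,"az": 0,"gripper": -0.3}
  ]
}}

```text
time: 5.65
ee_pos: [0.6416, 0.0016, 0.2961]
ee_rot: [-0.504, 0.506, -0.497, 0.493]
ft_force: [-10.3, 2.3, -0.7]
finger_gap: 0.409
```

Request:
{"name": "move_arm", "arguments": {
  "deltas": [
    {"tx": -0.4,"ty": 0,"tz": -0.08,"ax": 0,"ay": 0,"az": 0,"gripper": -0.3},
    {"tx": -0.4,"ty": 0,"tz": 0,"ax": 0,"ay": 0,"az": 0,"gripper": -0.3},
    {"tx": -0.4,"ty": 0,"tz": 0,"ax": 0,"ay": 0,"az": 0,"gripper": -0.3},
    {"tx": -0.2,"ty": 0,"tz": 0,"ax": 0,"ay": 0,"az": 0,"gripper": -0.3},
    {"tx": 0,"ty": 0,"tz": 0,"ax": 0,"ay": 0,"az": 0,"gripper": -0.3}
  ]
}}

```text
time: 6.15
ee_pos: [0.64, 0.0367, 0.2961]
ee_rot: [0.505, -0.505, 0.496, -0.494]
ft_force: [-2.4, 2.8, -6.9]
finger_gap: 0.403
```

Request:
{"name": "move_arm", "arguments": {
  "deltas": [
    {"tx": -0.2,"ty": 0.06,"tz": 0,"ax": 0,"ay": 0,"az": 0,"gripper": -0.3},
    {"tx": -0.2,"ty": 0,"tz": 0,"ax": 0,"ay": 0,"az": 0,"gripper": -0.3},
    {"tx": -0.2,"ty": 0,"tz": 0,"ax": 0,"ay": 0,"az": 0,"gripper": -0.3}
  ]
}}

```text
time: 6.45
ee_pos: [0.6398, 0.0502, 0.2961]
ee_rot: [-0.504, 0.505, -0.496, 0.495]
ft_force: [-6.4, -1.6, -0.3]
finger_gap: 0.405
```

Request:
{"name": "move_arm", "arguments": {
  "deltas": [
    {"tx": -0.2,"ty": 0,"tz": 0,"ax": 0,"ay": 0,"az": 0,"gripper": -0.3},
    {"tx": -0.2,"ty": 0,"tz": 0,"ax": 0,"ay": 0,"az": 0,"gripper": -0.3}
  ]
}}

```text
time: 6.65
ee_pos: [0.6398, 0.0545, 0.2962]
ee_rot: [-0.499, 0.51, -0.491, 0.5]
ft_force: [-7.2, -40.8, -1.0]
finger_gap: 0.405
```

Request:
{"name": "move_arm", "arguments": {
  "deltas": [
    {"tx": 0.2,"ty": 0,"tz": 0,"ax": 0,"ay": 0,"az": 0,"gripper": -0.3},
    {"tx": 0,"ty": 0,"tz": 0,"ax": 0,"ay": 0,"az": 0,"gripper": -0.3}
  ]
}}

```text
time: 6.85
ee_pos: [0.6398, 0.0523, 0.2962]
ee_rot: [-0.502, 0.507, -0.494, 0.496]
ft_force: [-7.3, -13.0, 0.1]
finger_gap: 0.404
```

Request:
{"name": "move_arm", "arguments": {
  "deltas": [
    {"tx": 0.05,"ty": 0,"tz": -0.05,"ax": 0,"ay": 0,"az": 0,"gripper": 0.3},
    {"tx": 0,"ty": 0,"tz": 0,"ax": 0,"ay": 0,"az": 0,"gripper": 1},
    {"tx": 0,"ty": 0,"tz": 0,"ax": 0,"ay": 0,"az": 0,"gripper": 1},
    {"tx": 0,"ty": 0,"tz": 0,"ax": 0,"ay": 0,"az": 0,"gripper": 1},
    {"tx": 0,"ty": -0.8,"tz": 0,"ax": 0,"ay": 0,"az": 0,"gripper": 1},
    {"tx": 0,"ty": -0.8,"tz": 0,"ax": 0,"ay": 0,"az": 0,"gripper": 1},
    {"tx": 0,"ty": -0.8,"tz": 0,"ax": 0,"ay": 0,"az": 0,"gripper": 1}
  ]
}}

```text
time: 7.55
ee_pos: [0.6389, 0.0545, 0.3563]
ee_rot: [0.505, -0.505, 0.495, -0.495]
ft_force: [-0.3, 0.2, 0.9]
finger_gap: 0.998
```

Run:
```python
from h import *
s=env.read_state(); print(s['ee_pos'],s['ee_rot'],s['ft_force'],s['finger_gap'])
q=np.array(s['ee_rot']); R=Rn.from_quat(q[[1,2,3,0]]).as_matrix(); print(R.round(4))
snap('wrist','wrist3')
t=snap('top','top3'); cv2.imwrite('pics/top3z.png',cv2.resize(t['img'][100:245,215:355],None,fx=4,fy=4))
```

```text
[0.6388701  0.05447093 0.35628341] [ 0.50528678 -0.50451949  0.49484221 -0.49525402] [-0.25659899  0.2297493   0.89126109] 0.9981894055564464
[[ 1.970e-02  1.200e-03  9.998e-01]
 [-9.998e-01  4.000e-04  1.970e-02]
 [-3.000e-04 -1.000e+00  1.200e-03]]
```

View pics/wrist3.png

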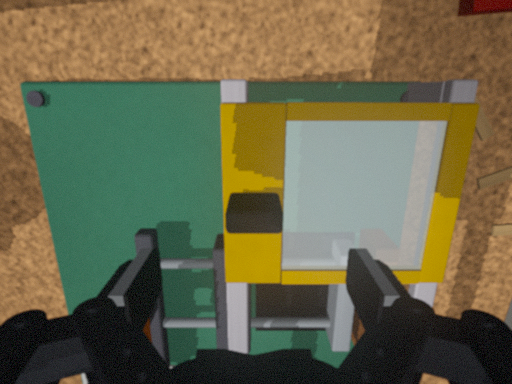

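View pics/top3z.png

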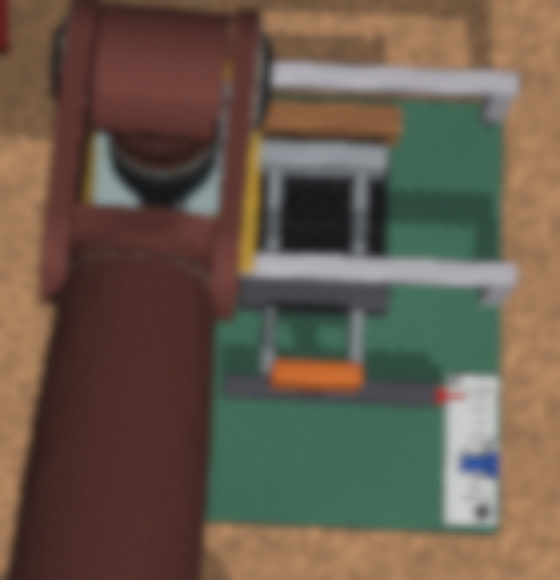

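The guard is against its stop: the force rose to 40 N after 98 mm, and the picture shows the tab at (254,212) with the frame near the +y rail ends. The jaw is still at home. Next I'll move above the grip.

Request:
{"name": "move_arm", "arguments": {
  "deltas": [
    {"tx": 0.976,"ty": 0,"tz": -0.814,"ax": 0,"ay": 0,"az": 0,"gripper": 0.3},
    {"tx": 0.976,"ty": 0,"tz": -0.814,"ax": 0,"ay": 0,"az": 0,"gripper": 0.3},
    {"tx": 0.976,"ty": 0,"tz": -0.814,"ax": 0,"ay": 0,"az": 0,"gripper": 0.3},
    {"tx": 0.976,"ty": 0,"tz": -0.814,"ax": 0,"ay": 0,"az": 0,"gripper": 0.3},
    {"tx": 0.976,"ty": 0,"tz": -0.814,"ax": 0,"ay": 0,"az": 0,"gripper": 0.3},
    {"tx": 0,"ty": 0,"tz": 0,"ax": 0,"ay": 0,"az": 0,"gripper": 0.3},
    {"tx": 0,"ty": 0,"tz": 0,"ax": 0,"ay": 0,"az": 0,"gripper": 0.3}
  ]
}}

```text
time: 8.35
ee_pos: [0.5391, -0.07, 0.3546]
ee_rot: [0.505, -0.504, 0.496, -0.495]
ft_force: [0.8, 0.0, -0.1]
finger_gap: 0.649
```

Run:
```python
from h import *
s=env.read_state(); print(s['ee_pos'],s['ft_force'],s['finger_gap'])
d=snap('wrist','wrist4'); J=np.load('jig.npz');O=J['O'];a=J['yaw'];RJ=np.array([[np.cos(a),-np.sin(a)],[np.sin(a),np.cos(a)]])
hsv=cv2.cvtColor(d['img'],cv2.COLOR_BGR2HSV)
o=cv2.inRange(hsv,(5,150,60),(17,255,255)); n,l,st,c=cv2.connectedComponentsWithStats(o)
for i in range(1,n):
    if st[i,4]>150: print(st[i],c[i])
y=cv2.inRange(hsv,(20,150,60),(32,255,255)); q=cv2.findNonZero(y).reshape(-1,2); print('yellow',q.min(0),q.max(0))
```

```text
[ 0.53908581 -0.07001684  0.35455169] [ 0.78519032  0.03718464 -0.0650213 ] 0.6485351815269714
[ 478  130   34  128 2281] [499.95309075 208.75931609]
[ 240  148   26  101 2346] [252.8827792  197.62233589]
yellow [72  0] [511 366]
```

View pics/wrist4.png

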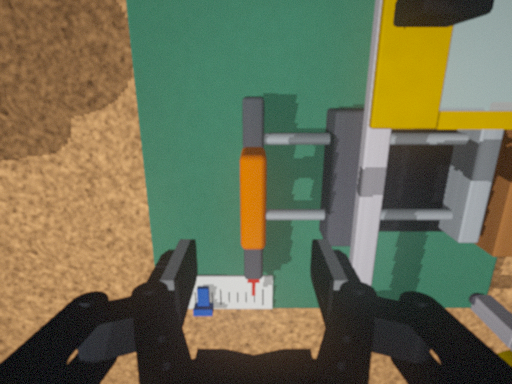

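The grip is at (253,198), centred between the fingers. The pointer at (254,287) and band at (204,300) are both visible. I'll descend and close.

Request:
{"name": "move_arm", "arguments": {
  "deltas": [
    {"tx": 0,"ty": 0.915,"tz": 0,"ax": 0,"ay": 0,"az": 0,"gripper": 0.3},
    {"tx": 0,"ty": 0.915,"tz": 0,"ax": 0,"ay": 0,"az": 0,"gripper": 0.3},
    {"tx": 0,"ty": 0.915,"tz": 0,"ax": 0,"ay": 0,"az": 0,"gripper": 0.3},
    {"tx": 0,"ty": 0.915,"tz": 0,"ax": 0,"ay": 0,"az": 0,"gripper": 0.3},
    {"tx": 0,"ty": 0,"tz": 0,"ax": 0,"ay": 0,"az": 0,"gripper": 0.3}
  ]
}}

```text
time: 8.9
ee_pos: [0.5383, -0.0686, 0.2595]
ee_rot: [-0.504, 0.506, -0.497, 0.492]
ft_force: [0.4, 1.2, -0.8]
finger_gap: 0.653
```

Request:
{"name": "move_arm", "arguments": {
  "deltas": [
    {"tx": 0,"ty": 0,"tz": 0,"ax": 0,"ay": 0,"az": 0,"gripper": -1},
    {"tx": 0,"ty": 0,"tz": 0,"ax": 0,"ay": 0,"az": 0,"gripper": -1},
    {"tx": 0,"ty": 0,"tz": 0,"ax": 0,"ay": 0,"az": 0,"gripper": -1},
    {"tx": 0,"ty": 0,"tz": 0,"ax": 0,"ay": 0,"az": 0,"gripper": -1},
    {"tx": 0,"ty": 0,"tz": 0,"ax": 0,"ay": 0,"az": 0,"gripper": -1}
  ]
}}

```text
time: 9.4
ee_pos: [0.5391, -0.0699, 0.2657]
ee_rot: [-0.504, 0.505, -0.496, 0.495]
ft_force: [-7.9, 0.8, 8.0]
finger_gap: 0.193
```

Request:
{"name": "move_arm", "arguments": {
  "deltas": [
    {"tx": 0,"ty": -0.1,"tz": 0,"ax": 0,"ay": 0,"az": 0,"gripper": -1},
    {"tx": 0,"ty": 0,"tz": -0.3,"ax": 0,"ay": 0,"az": 0,"gripper": -1},
    {"tx": 0,"ty": 0,"tz": -0.4,"ax": 0,"ay": 0,"az": 0,"gripper": -1},
    {"tx": 0,"ty": 0,"tz": -0.4,"ax": 0,"ay": 0,"az": 0,"gripper": -1},
    {"tx": 0,"ty": 0,"tz": -0.4,"ax": 0,"ay": 0,"az": 0,"gripper": -1},
    {"tx": 0,"ty": 0,"tz": -0.4,"ax": 0,"ay": 0,"az": 0,"gripper": -1},
    {"tx": 0,"ty": 0,"tz": 0,"ax": 0,"ay": 0,"az": 0,"gripper": -1},
    {"tx": 0,"ty": 0,"tz": 0,"ax": 0,"ay": 0,"az": 0,"gripper": -1}
  ]
}}

```text
time: 10.2
ee_pos: [0.4922, -0.0707, 0.2658]
ee_rot: [0.506, -0.504, 0.494, -0.497]
ft_force: [10.0, 0.2, -12.3]
finger_gap: 0.2
```

Run:
```python
from h import *
s=env.read_state(); print(s['ee_pos'],s['ft_force'],s['finger_gap'])
d=snap('wrist','wrist5')
d=snap('top','top5');cv2.imwrite('pics/top5z.png',cv2.resize(d['img'][100:245,215:355],None,fx=4,fy=4))
d=snap('side','side5');cv2.imwrite('pics/side5z.png',cv2.resize(d['img'][165:260,220:360],None,fx=5,fy=5,interpolation=cv2.INTER_CUBIC))
```

```text
[ 0.49216778 -0.07071805  0.26581556] [ 10.02933564   0.15471903 -12.31981377] 0.19960616927760702
```

View pics/wrist5.png

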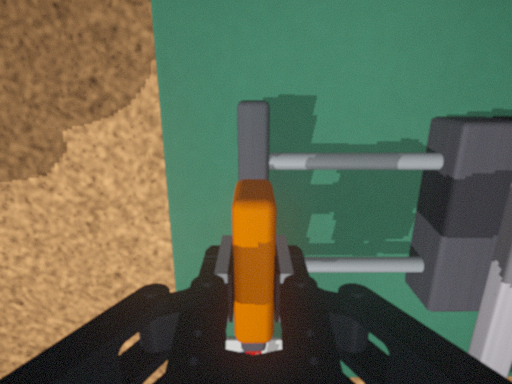

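View pics/side5z.png

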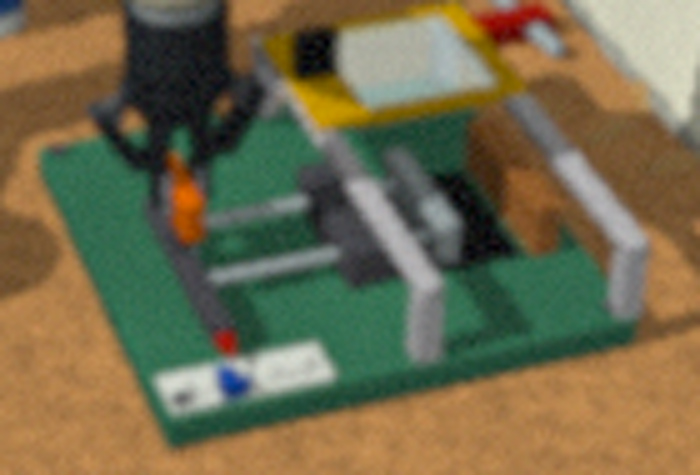

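View pics/top5z.png

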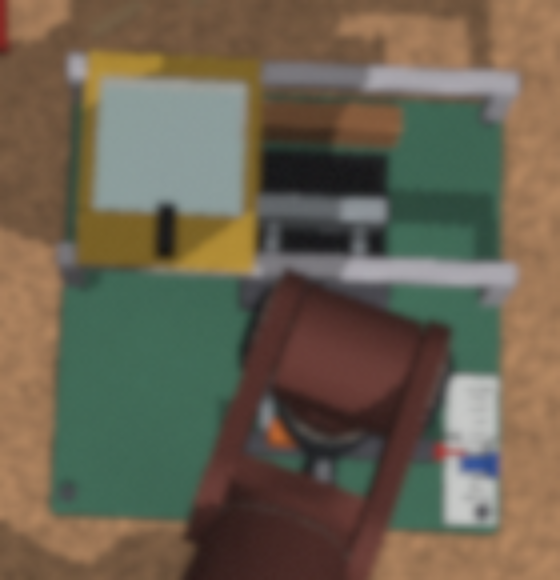

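```bash
cat > meas.py <<'E'
from h import *
J=np.load('jig.npz');O=J['O'];a=J['yaw'];RJ=np.array([[np.cos(a),-np.sin(a)],[np.sin(a),np.cos(a)]])
def meas(d,box):
    im=d['img'].astype(float); hsv=cv2.cvtColor(d['img'],cv2.COLOR_BGR2HSV)
    bx=np.zeros(im.shape[:2]);bx[box[1]:box[3],box[0]:box[2]]=1
    b,g,r=im[...,0],im[...,1],im[...,2]
    wr=np.clip(r-np.maximum(g,b)-35,0,None)*bx*((hsv[...,0]<7)|(hsv[...,0]>172)); wb=np.clip(b-r-35,0,None)*bx
    Y,X=np.mgrid[:im.shape[0],:im.shape[1]]; o=[]
    for w,z in((wr,.046),(wb,.039)):
        uv=((w*X).sum()/w.sum(),(w*Y).sum()/w.sum()); p=onplane(d,uv,z)[:2]; j=RJ.T@(p-O); o.append(j[0]); print(np.round(uv,2),(w>0).sum(),'jig',j.round(4))
    print('remaining',o[0]-o[1])
E
python3 - <<'E'
from meas import *
for n in('top0','top5'): meas(dict(np.load(n+'.npz')),(315,190,345,235))
for n in('side0','side5'): meas(dict(np.load(n+'.npz')),(250,223,290,252))
meas(dict(np.load('wrist1.npz')),(160,300,270,345))
meas(dict(np.load('wrist4.npz')),(190,275,270,320))
E
```

```text
[325.27 198.41] 18 jig [-0.0956 -0.1053]
[334.75 215.56] 38 jig [-0.1485 -0.1373]
remaining 0.052899458513390965
[324.45 211.23] 29 jig [-0.1372 -0.1034]
[334.81 215.58] 38 jig [-0.1485 -0.1375]
remaining 0.011314394235735464
[277.   230.46] 18 jig [-0.0977 -0.1041]
[265.91 240.92] 32 jig [-0.1507 -0.1384]
remaining 0.053033596154849025
[264.78 232.83] 17 jig [-0.1429 -0.1029]
[265.87 240.91] 41 jig [-0.1508 -0.1383]
remaining 0.007908259577511678
[242.96 315.4 ] 73 jig [-0.0979 -0.1126]
[202.08 328.39] 247 jig [-0.1508 -0.1383]
remaining 0.052843080004927545
[253.09 283.97] 94 jig [-0.0974 -0.1105]
[202.55 302.27] 379 jig [-0.1509 -0.1376]
remaining 0.053511558479066634
```

Request:
{"name": "move_arm", "arguments": {
  "deltas": [
    {"tx": 0,"ty": 0.1,"tz": -0.15,"ax": 0,"ay": 0,"az": 0,"gripper": -1},
    {"tx": 0,"ty": 0,"tz": -0.15,"ax": 0,"ay": 0,"az": 0,"gripper": -1},
    {"tx": 0,"ty": 0,"tz": 0,"ax": 0,"ay": 0,"az": 0,"gripper": -1},
    {"tx": 0,"ty": 0,"tz": 0,"ax": 0,"ay": 0,"az": 0,"gripper": -1}
  ]
}}

```text
time: 10.75
ee_pos: [0.486, -0.0708, 0.2657]
ee_rot: [0.507, -0.503, 0.493, -0.497]
ft_force: [9.5, 2.0, -4.0]
finger_gap: 0.199
```

Run:
```python
from meas import *
s=env.read_state(); print(s['ee_pos'],s['ft_force'],s['finger_gap'])
d=snap('top','top6');meas(d,(315,190,345,235)); A=cv2.resize(d['img'][190:240,310:350],None,fx=10,fy=10,interpolation=cv2.INTER_CUBIC)
d=snap('side','side6');meas(d,(250,223,290,252)); B=cv2.resize(d['img'][215:255,245:295],None,fx=8,fy=12.5,interpolation=cv2.INTER_CUBIC)
cv2.imwrite('pics/z6.png',np.hstack([A,B]))
```

```text
[ 0.48600013 -0.07084651  0.26572448] [ 9.51880855  1.98284365 -4.03302799] 0.19945350636855955
[324.42 212.56] 35 jig [-0.1415 -0.1034]
[335.13 215.62] 34 jig [-0.1486 -0.1385]
remaining 0.007101220891960441
[263.24 233.12] 19 jig [-0.1486 -0.1027]
[266.1  240.83] 40 jig [-0.1499 -0.1381]
remaining 0.0013703501083748848
```

View pics/z6.png

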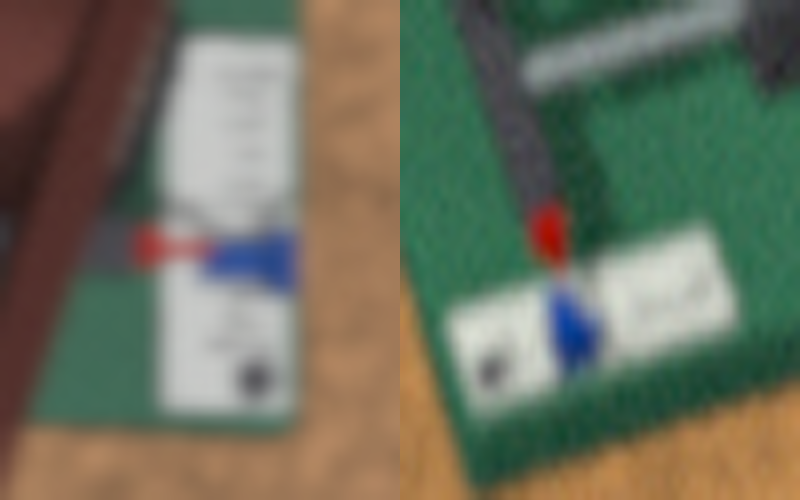

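Run:
```python
from meas import *
for n in('top0','top6'): meas(dict(np.load(n+'.npz')),(323,194 if n=='top0' else 208,345,235))
for n in('side0','side6'): meas(dict(np.load(n+'.npz')),(258,228,290,252))
g=np.load('wrist4.npz')
# grasp point travel from pose
```

```text
[325.27 198.41] 18 jig [-0.0956 -0.1053]
[334.75 215.56] 38 jig [-0.1485 -0.1373]
remaining 0.052899458513390965
[325.19 214.25] 19 jig [-0.1469 -0.1059]
[335.13 215.62] 34 jig [-0.1486 -0.1385]
remaining 0.001792667103804546
[277.   230.46] 18 jig [-0.0977 -0.1041]
[265.91 240.92] 32 jig [-0.1507 -0.1384]
remaining 0.053033596154849025
[263.24 233.12] 19 jig [-0.1486 -0.1027]
[266.02 240.9 ] 37 jig [-0.1503 -0.1384]
remaining 0.001745199714896284
```

Both views now agree that about 1.8 mm remains.

Request:
{"name": "move_arm", "arguments": {
  "deltas": [
    {"tx": 0,"ty": 0,"tz": -0.08,"ax": 0,"ay": 0,"az": 0,"gripper": -1},
    {"tx": 0,"ty": 0,"tz": 0,"ax": 0,"ay": 0,"az": 0,"gripper": -1},
    {"tx": 0,"ty": 0,"tz": 0,"ax": 0,"ay": 0,"az": 0,"gripper": -1},
    {"tx": 0,"ty": 0,"tz": 0,"ax": 0,"ay": 0,"az": 0,"gripper": -1},
    {"tx": 0,"ty": 0,"tz": 0,"ax": 0,"ay": 0,"az": 0,"gripper": -1},
    {"tx": 0,"ty": 0,"tz": 0,"ax": 0,"ay": 0,"az": 0,"gripper": -1},
    {"tx": 0,"ty": 0,"tz": 0,"ax": 0,"ay": 0,"az": 0,"gripper": -1},
    {"tx": 0,"ty": 0,"tz": 0,"ax": 0,"ay": 0,"az": 0,"gripper": -1}
  ]
}}

```text
time: 11.65
ee_pos: [0.4841, -0.0709, 0.2658]
ee_rot: [0.507, -0.503, 0.493, -0.497]
ft_force: [10.1, 1.5, -4.9]
finger_gap: 0.199
```

Run:
```python
from meas import *
s=env.read_state(); print(s['time'],s['ee_pos'],s['ft_force'],s['finger_gap'])
d=snap('top','top7');meas(d,(323,208,345,235)); A=cv2.resize(d['img'][190:240,310:350],None,fx=10,fy=10,interpolation=cv2.INTER_CUBIC)
# guard frame opening: tab/frame shift vs top0
def fr(d):
    h=cv2.cvtColor(d['img'],cv2.COLOR_BGR2HSV); y=cv2.inRange(h,(20,120,80),(32,255,255)); y[:,:225]=0;y[:,320:]=0;y[:110]=0;y[172:]=0
    r=[]
    for row in range(120,164):
        xs=np.where(y[row])[0]
        if len(xs): r.append([onplane(d,(xs.min()-.5,row),.105)[1],onplane(d,(xs.max()+.5,row),.105)[1]])
    return np.median(r,0)
t0=dict(np.load('top0.npz')); print('frame y',fr(t0),fr(dict(np.load('top5.npz'))),fr(d))
d=snap('side','side7');meas(d,(258,228,290,252)); B=cv2.resize(d['img'][160:260,220:370],None,fx=4,fy=5,interpolation=cv2.INTER_CUBIC)
cv2.imwrite('pics/z7.png',np.hstack([A[:, :200*2],B])[:, :1000]); cv2.imwrite('pics/z7.png',cv2.resize(cv2.imread('pics/z7.png'),(800,400)))
```

```text
11.65 [ 0.48409725 -0.07090044  0.26575482] [10.14069774  1.47113894 -4.89358182] 0.1988304690497234
[324.9  214.77] 17 jig [-0.1486 -0.105 ]
[335.24 215.58] 34 jig [-0.1485 -0.1389]
remaining -9.302347868439531e-05
frame y [ 0.02849462 -0.11382706] [ 0.12281701 -0.01695524] [ 0.12293558 -0.01713746]
[262.71 233.29] 17 jig [-0.1506 -0.103 ]
[265.98 240.86] 38 jig [-0.1504 -0.1382]
remaining -0.0002616829681998112
```

View pics/z7.png

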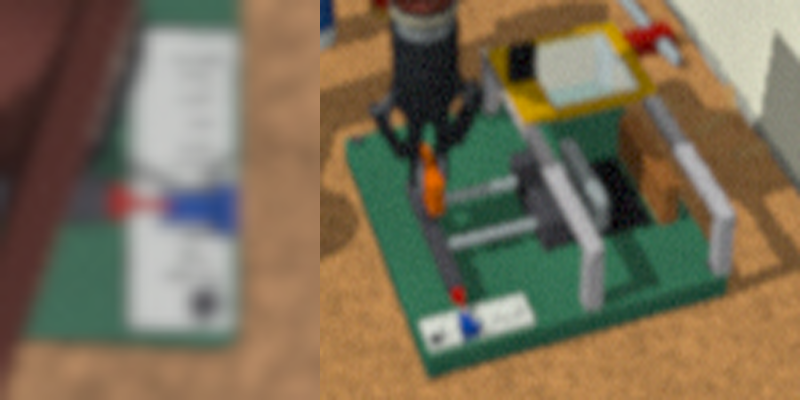

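Run:
```python
from meas import *
for n,us in(('wrist2',range(235,275)),('wrist3',range(232,275))):
    d=dict(np.load(n+'.npz')); h=cv2.cvtColor(d['img'],cv2.COLOR_BGR2HSV); y=cv2.inRange(h,(18,120,40),(34,255,255)); r=[]
    y[300:]=0
    for u in us:
        v=np.where(y[:,u])[0]; r.append([ (RJ.T@(onplane(d,(u,e),.105)[:2]-O))[1] for e in(v.min()-.5,v.max()+.5)])
    m=np.median(r,0); print(n,m.round(4),m.mean().round(4))
```

```text
wrist2 [ 0.0958 -0.0437] 0.0261
wrist3 [0.1915 0.0513] 0.1214
```

The guard centre is at jig y = 0.1214. Subtracting the 1.8 mm bias seen at the grip gives 0.1196, which matches the 0.12 stop. Handing in.

Run:
```python
from h import *
print(env.close_job()); s=env.read_state(); print(s['time'],s['ee_pos'],s['ft_force'],s['finger_gap'])
```

```text
the job is handed in; nothing more can be done
None
the job is handed in; nothing more can be done
```

The guard is fully open and the jaw is pulled out with the red pointer inside the blue band. The gripper was still holding the orange grip when I handed the job in, at about 11.7 s.

- **Guard:** I slid it by its black tab until the force jumped at the stop. After release it measured about 0.1196 m open, allowing for a 1–2 mm camera bias, against a stop at 0.12 m. The top view showed no movement in it afterwards.
- **Jaw:** I pulled it about 53–55 mm. The last top and side views put the pointer within about 0.3 mm of the band's centre. The grip held steady at a finger opening of 0.199, with about 10 N of pull.
- **Disagreement:** While I was pulling, the top view read several millimetres off the side view because the red arm got into the colour mask. With the mask narrowed, the two views agreed.
- **Force:** The wrist force briefly read about 41 N along the slide when the guard met its stop. I then backed the arm off. That load went through the fingers on the tab, but it is close to the 40 N limit set for the arm and gripper body.
- **Other items:** I did not measure the glue, wax, rail or hammer again at the end. The arm never worked near them.

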